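Index the inspection table to the next hole

TASK

Bring the next side of the flange round for inspection: press the indexing plunger on the rotary table in, turn the table counterclockwise (seen from above) to the next hole, and let the plunger spring fully out there so that the table is locked. Only press and push with the fingers; do not pick anything up, turn backwards or go past that hole. Leave the flange standing on the table as it rides round, and do not disturb the other things on the bench.

Things in the scene. Friction and masses are not known exactly. Their poses are not given: they have to be found in the camera images.
- plunger_top (a point): Centre of the flat top of the indexing plunger's button: a black round button, 26 mm across and 12 mm high, above the dark round housing at the outer end of the turntable's index arm, 90 mm from the turntable's axis. This point is 104 mm above the work surface when the plunger is out and goes down as it is pressed. It turns with the turntable
- housing_top (a point): Centre of the top of the plunger's housing, right under the button, 78 mm above the work surface. The housing is a dark upright cylinder 42 mm across, on an index arm 26 mm wide that reaches out from the turntable and spans 48 to 62 mm above the work surface (the fixed index plate under it tops out at 45 mm). Arm and housing are rigid with the turntable
- plunger (a joint): How far the plunger is pressed in, m: 0 = out (its pin is in a hole from below and locks the table), 0.0135 = stop. Spring: 2.4 N at 0, 7.8 N at the stop. The table is free from 0.0105 on. Once turned 8 degrees out of the hole, the plate between the holes keeps the plunger in (about 0.0105) unheld; let go, it springs out by itself at the next hole and stops the table there
- turntable (a joint): Angle of the turntable, rad: about 0 (within 0.015) at the start, in its first hole; grows counterclockwise seen from above; the holes are 0.785 (45 degrees) apart, with about 0.01 of play either way in a hole. Turning it needs about 2 N at the plunger; it stays where it is left
- table_axis (a point): Point on the upright axis of the turntable at its top face, 64 mm above the work surface. The turntable is a steel disc 140 mm across with a cross of slots. Fixed
- index_base: Fixed round base under the turntable, at any yaw: foot 250 mm across; its steel index plate, 230 mm across with its top 45 mm above the work surface, has 8 black holes of 13 mm on a circle of 90 mm radius, joined by a narrow dark circular slot. Origin: on the turntable's axis, at the work surface; x points to the first hole, z up
- first_hole (a point): Centre of the hole, on the index plate's top (45 mm above the work surface), in which the plunger stands at the start. Fixed
- next_hole (a point): Centre of the next hole counterclockwise, on the index plate's top (45 mm above the work surface). Fixed
- flange: The part being inspected: loose aluminium turned flange, standing near the middle of the turntable; foot 48 mm across and 10 mm high, upper part 28 mm across, 40 mm high in all. Origin: centre of its underside (64 mm above the work surface), z up. It just rides round with the turntable
- ring_gauge: Bystander, loose: plain steel ring lying flat, 52 mm across, 18 mm high. Origin: centre of its underside, at the foot of the base, 150 to 180 mm from the turntable's axis, on the side away from the plunger and its way to the next hole
- gauge_block: Bystander, loose: steel block 35 x 10 x 22 mm. Origin: centre of its underside, at the foot of the base, 150 to 180 mm from the turntable's axis, on the side away from the plunger and its way to the next hole
- plug_gauge: Bystander, loose: small upright two-step cylinder, 22 mm across, 50 mm high. Origin: centre of its underside, at the foot of the base, 150 to 180 mm from the turntable's axis, on the side away from the plunger and its way to the next hole
- mouse: Bystander, loose: black computer mouse, 105 x 60 x 30 mm. Origin: centre of its underside, well away from the base
- caliper: Bystander, loose: caliper lying flat, 150 mm long. Origin: centre of its underside, well away from the base
- screwdriver: Bystander, loose: screwdriver with a black handle lying flat. Origin: centre of its underside, well away from the base
- vee_block: Bystander, loose: dark steel vee block 45 x 50 x 36 mm. Origin: centre of its underside, well away from the base
Not all that is in view belongs to the job. Leave any blue, green or red look-alike of the flange alone.

How it is judged:
By the outcome, as a careful person would: the job done as asked, in the order asked, and still so for the second after the job is handed in, with the robot touching nothing.
It also fails if it takes over 38 s, if anything falls off the work surface, if the arm or the gripper's body presses on something with over 40 N, if the wrist force passes 120 N, or if a joint passes its speed limit or range.

ROBOT

A 7-joint arm with a two-finger parallel gripper is mounted at the origin on the work surface. World frame = base frame: x ahead of the robot, y to its left, z up, the work surface at z = 0. Lengths are in m, angles in rad, forces in N, time in s.
With the tool pointing down it reaches from about 0.425 to 1.025 m from the base axis. Payload 3.6 kg.
Tool frame: the origin (TCP) lies between the finger pads; the fingertips stand 25 mm ahead of it and the grasp point (between the pads) lies 6 mm ahead of it; z points along the fingers, y is the line along which they close (so a half turn about z gives the same grasp; the last joint's range is limited). The gripper opens to 85 mm and grips with 20 to 120 N. Pads are 22 mm wide; open, the fingers measure 114 mm over their backs; the gripper's body (76 mm by 85 mm) begins 54 mm behind the grasp point. The pads swing forward as they close: fully open they stand 13 mm farther back than shut.
Start: joints at [1.139, 0.591, 0.048, 1.609, -0.033, 0.943, -0.034], TCP at [0.24, -0.684, 0.256] pointing down, gripper open.
Joint ranges: [-2.69, 2.69], [-0.47, 2.24], [-1.27, 1.36], [0.19, 2.51], [-1.53, 4.68], [0.08, 2.07], [-3.09, 3.09]. Speed limits (rad/s): [2.57, 2.57, 3.14, 3.14, 3.14, 3.14, 3.14].

INTERFACE

Orientations are given as a rotation vector (axis times angle).
In Python, from station import state, cams, finish_job gives the robot as it stands.
- The arm moves only by the shell command python3 -m pendant 'ROWS' [FORCE]. ROWS is a JSON object of lists of equal length, an entry for each row: "xyz": the shift along the tool's x, y, z in cm, a list of three; "turn": the turn about the tool's z in rad; "gripper": the gripper's target within -1 to 1 (shut at 1, half-way at 0, fully open at -1). A call has 1 to 8 rows; each row shifts and turns the commanded pose from where the row before left it, along the tool's axes as they then stand; what a row does not reach is not made up. A row lasts 1/12 s, in which the tool goes at most 41.7 mm and 7.16 degrees, less where a joint would pass 70% of its speed; a pose out of reach is approached as far as the arm can. A call is refused whole if a number of a shift passes 4.17 or a number of a turn 0.125, either way. A call with a gripper value outside its range is refused whole. The fingers move at their own pace and stop on an object; FORCE is the grip in N (left out, the last holds). Time passes only in rows, so rows that do not move let the fingers close. It gives the time, the measured TCP pose, the force, the opening and the grip force at its end, in the units of the state.
- state(): the state, without advancing time (a new reading comes with each control period).
- cams.grab_frame(name): name is "side" or "top"; returns a dict with "pixels" (420x560x3 uint8, red, green, blue), "depth" (420x560 float32, m along the optical axis (not along the pixel's ray), 0 where there is no reading), "mtx" (3x3 intrinsics, pixels), "D" ([k1, k2, p1, p2, k3] as OpenCV has them; the pictures are not rectified), "T" (4x4, takes a point from camera to world coordinates). Camera axes: x right, y down, z forward; pixel columns grow to the right and rows downward; lengths in m; the calibration is good to about 2 mm. A picture is of the moment at which its call begins.
- finish_job(): hands the job in; it is judged then, once.
The state is a dict: "time_s": time; "joint_positions": joint angles; "joint_velocities": joint speeds; "joint_efforts": joint torques, N m; "eef_pos": TCP position; "tcp_rot": TCP orientation; "force": force on the tool from outside, world axes, zero at the start; "moment": the same for the moment, N m; "finger_gap": opening from 0.0 (shut) to 1.0 (fully open); "grasp_force": force on a finger pad.
Only numpy, scipy, OpenCV 4.12 (cv2) and the standard library are available. Lean on these libraries where they do the work, as an engineer would, in place of code of your own. Each camera call takes 0.05 s, during which the arm holds its last target. There are 200 camera calls.

## Working session

There is one attempt and no reset: what is moved stays moved. The work goes in short steps, Python scripts to look and compute and a shell command to move; the robot and the scene stay as the last step left them, time stands still between calls to the robot, and variables do not carry over. Pictures are saved under pics/ and viewed, at most 10 in all, crops included, and the job is handed in when it is done.

```bash
mkdir -p pics; python3 - <<'E'
from station import state,cams
import cv2,numpy as np
for n in("top","side"):
    f=cams.grab_frame(n); cv2.imwrite(f"pics/{n}0.png",f["pixels"][:,:,::-1]); np.savez(f"{n}0.npz",**f)
    print(n,f["mtx"].round(1).tolist(),f["D"],f["T"].round(3).tolist())
s=state();print(s["time_s"],s["eef_pos"],s["tcp_rot"],s["finger_gap"],s["force"])
E
```

```text
top [[398.8, 0.0, 279.0], [0.0, 398.8, 206.6], [0.0, 0.0, 1.0]] [-0.08767219  0.          0.          0.          0.        ] [[0.015, -0.995, 0.095, 0.426], [-1.0, -0.012, 0.025, -0.023], [-0.023, -0.096, -0.995, 1.392], [0.0, 0.0, 0.0, 1.0]]
side [[379.2, 0.0, 280.9], [0.0, 379.2, 211.1], [0.0, 0.0, 1.0]] [0.02418063 0.         0.         0.         0.        ] [[0.996, -0.059, 0.07, 0.478], [-0.091, -0.713, 0.695, -0.727], [0.009, -0.698, -0.716, 0.807], [0.0, 0.0, 0.0, 1.0]]
0.1 [ 0.2400454  -0.68336639  0.25524135] [-3.09490976e+00 -5.27851270e-01  7.51788648e-04] 1.0007655363983954 [0.85196621 0.06965865 0.36460115]
```

View pics/top0.png

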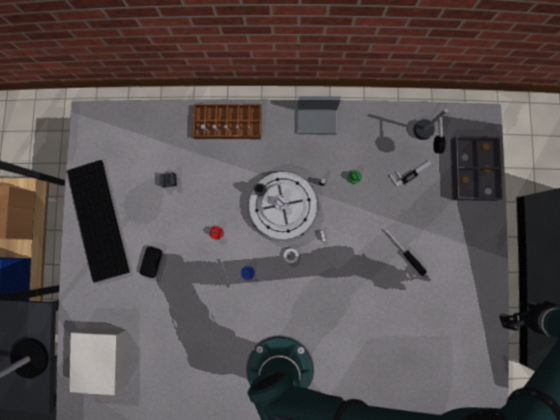

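View pics/side0.png

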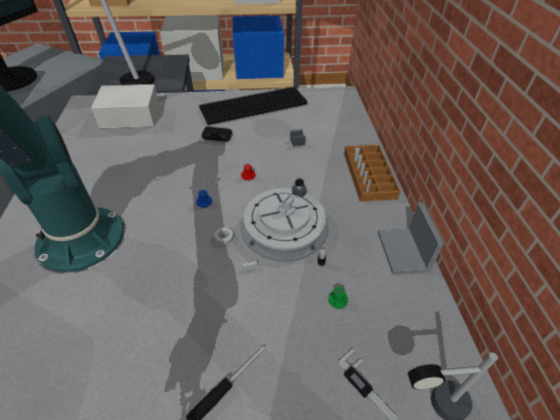

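The plunger is the dark round knob on the disc at top (260,189) / side (299,186). Three things could be confused with it: the plug gauge at top (322,182) / side (322,257), the vee block at top (166,180), and the lamp head at top (424,129). Next I'll check the choice in a close crop and measure it.

```bash
cat > h.py <<'E'
import numpy as np,cv2
def ray(f,p):
    u=cv2.undistortPoints(np.array([[p]],float),f["mtx"],f["D"])[0,0]
    return f["T"][:3,3],f["T"][:3,:3]@np.array([u[0],u[1],1])
def onz(f,p,z):
    o,d=ray(f,p);return o+d*(z-o[2])/d[2]
def proj(f,X):
    Ti=np.linalg.inv(f["T"]);r=cv2.Rodrigues(Ti[:3,:3])[0]
    return cv2.projectPoints(np.array([X],float),r,Ti[:3,3],f["mtx"],f["D"])[0][0,0]
E
python3 - <<'E'
import numpy as np,cv2
from h import *
t=dict(np.load("top0.npz"));s=dict(np.load("side0.npz"))
a=cv2.resize(t["pixels"][160:250,235:335,::-1],None,fx=4,fy=4,interpolation=cv2.INTER_CUBIC)
b=cv2.resize(s["pixels"][170:260,235:335,::-1],None,fx=4,fy=4,interpolation=cv2.INTER_CUBIC)
cv2.imwrite("pics/crop.png",np.hstack([a,b]))
# depth points: plate top & disc
for n,f,r in(("top",t,(160,250,235,335)),("side",s,(170,260,235,335))):
    v,u=np.mgrid[r[0]:r[1],r[2]:r[3]];d=f["depth"][v,u].ravel()
    n2=cv2.undistortPoints(np.stack([u.ravel(),v.ravel()],1).astype(float)[:,None],f["mtx"],f["D"])[:,0]
    P=(np.c_[n2,np.ones(len(n2))]*d[:,None])@f["T"][:3,:3].T+f["T"][:3,3]
    for lo,hi in((.035,.055),(.057,.07),(.073,.083),(.096,.115)):
        m=(P[:,2]>lo)&(P[:,2]<hi)&(d>0);Q=P[m]
        if len(Q)>4:
            c,rad=cv2.minEnclosingCircle(Q[:,:2].astype(np.float32));print(n,lo,hi,len(Q),np.round(c,4),round(rad,4),Q.mean(0).round(4))
    Q=P[(P[:,2]>.09)&(d>0)];print(Q.round(3).tolist()[:50])
E
```

```text
top 0.035 0.055 2076 [ 0.5763 -0.0238] 0.1395 [ 0.5572 -0.0096  0.046 ]
top 0.057 0.07 1158 [ 0.6069 -0.0239] 0.1193 [ 0.5616 -0.0038  0.0648]
top 0.073 0.083 139 [0.5638 0.041 ] 0.0755 [0.5836 0.033  0.0771]
top 0.096 0.115 110 [0.589  0.0369] 0.0538 [0.5873 0.0342 0.1049]
[[0.623, 0.075, 0.106], [0.623, 0.072, 0.104], [0.619, 0.081, 0.106], [0.619, 0.078, 0.106], [0.62, 0.075, 0.103], [0.62, 0.072, 0.105], [0.62, 0.068, 0.105], [0.62, 0.065, 0.102], [0.616, 0.082, 0.103], [0.616, 0.078, 0.108], [0.616, 0.075, 0.107], [0.617, 0.072, 0.103], [0.617, 0.068, 0.103], [0.616, 0.065, 0.107], [0.616, 0.062, 0.105], [0.613, 0.084, 0.107], [0.612, 0.081, 0.11], [0.613, 0.078, 0.104], [0.613, 0.075, 0.106], [0.613, 0.072, 0.104], [0.613, 0.068, 0.104], [0.613, 0.065, 0.105], [0.613, 0.062, 0.107], [0.61, 0.085, 0.103], [0.609, 0.081, 0.107], [0.61, 0.078, 0.105], [0.61, 0.075, 0.102], [0.609, 0.071, 0.107], [0.61, 0.068, 0.105], [0.609, 0.065, 0.108], [0.61, 0.062, 0.102], [0.606, 0.084, 0.105], [0.606, 0.081, 0.103], [0.606, 0.078, 0.109], [0.606, 0.075, 0.105], [0.606, 0.071, 0.107], [0.606
[... 1018 characters left out ...]
, [0.615, 0.072, 0.102], [0.618, 0.072, 0.101], [0.62, 0.071, 0.103], [0.598, 0.072, 0.099], [0.599, 0.064, 0.106], [0.603, 0.067, 0.103], [0.606, 0.067, 0.103], [0.608, 0.066, 0.104], [0.611, 0.067, 0.102], [0.614, 0.068, 0.101], [0.617, 0.069, 0.101], [0.62, 0.067, 0.102], [0.597, 0.067, 0.1], [0.6, 0.064, 0.102], [0.602, 0.065, 0.101], [0.605, 0.061, 0.105], [0.608, 0.064, 0.101], [0.611, 0.064, 0.102], [0.614, 0.064, 0.101], [0.617, 0.066, 0.099], [0.62, 0.066, 0.099], [0.598, 0.071, 0.093], [0.6, 0.065, 0.097], [0.602, 0.061, 0.101], [0.605, 0.061, 0.101], [0.608, 0.06, 0.101], [0.61, 0.06, 0.101], [0.613, 0.058, 0.103], [0.616, 0.062, 0.099], [0.62, 0.067, 0.094], [0.598, 0.069, 0.09]]
```

View pics/crop.png

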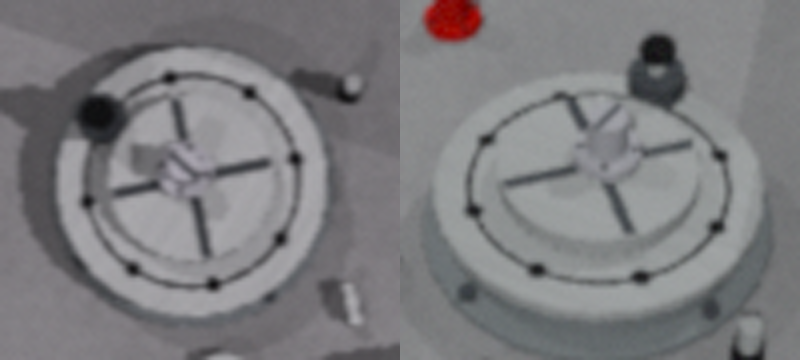

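The crop shows the button clearly at crop (99,112), which is top (259.8,188), and at side (299.2,182). The next hole counterclockwise is at crop (88,201), which is top (257,210). I'll fit the holes and the axis.

```bash
python3 - <<'E'
import numpy as np
from h import *
from scipy.optimize import least_squares
t=dict(np.load("top0.npz"));s=dict(np.load("side0.npz"))
T=np.array([(170,77),(250,93),(295,159),(280,239),(213,284),(133,269),(88,201)])/4+[235-.375,160-.375]
S=np.array([(86,140),(73,210),(137,269),(241,277),(316,227),(320,156),(160,96)])/4+[235-.375,170-.375]
for n,f,H in(("top",t,T),("side",s,S)):
    P=np.array([onz(f,p,.045)[:2] for p in H])
    r=least_squares(lambda x:np.hypot(*(P-x).T)-.09,[.56,0]).x
    a=np.degrees(np.arctan2(*(P-r).T[::-1]));print(n,r.round(4),a.round(1),np.hypot(*(P-r).T).round(3), np.mod(a,45).round(1))
bt=onz(t,T[0]*0+np.array([99,112])/4+[234.6,159.6],.104);bs=onz(s,np.array([257,47])/4+[234.6,169.6],.104)
print(bt.round(4),bs.round(4))
for n,f in(("top",t),("side",s)):
    print(f["T"][:3,3])
E
```

```text
top [ 0.5621 -0.0016] [  12.4  -33.1  -77.8 -123.  -167.5  147.6  102.2] [0.09 0.09 0.09 0.09 0.09 0.09 0.09] [12.4 11.9 12.2 12.  12.5 12.6 12.2]
side [ 0.5608 -0.0021] [ 148.1 -167.3 -122.3  -77.7  -33.2   11.3  102.5] [0.089 0.09  0.09  0.091 0.09  0.09  0.091] [13.1 12.7 12.7 12.3 11.8 11.3 12.5]
[0.6111 0.0737 0.104 ] [0.6081 0.0683 0.104 ]
[ 0.42641071 -0.02347853  1.39165937]
[ 0.47843302 -0.72653969  0.80722891]
```

```bash
cat >> h.py <<'E'
from scipy.spatial.transform import Rotation as R
AX=np.array([.5615,-.0018])
def hole(a,r=.09): a=np.radians(a);return AX+r*np.array([np.cos(a),np.sin(a)])
def to(X):
    from station import state
    s=state();M=R.from_rotvec(s["tcp_rot"]).as_matrix();d=M.T@(np.array(X)-s["eef_pos"])*100
    x=M[:,0]; print("t",round(s["time_s"],2),"pos",s["eef_pos"].round(4),"F",np.round(s["force"],1),"gap",round(s["finger_gap"],2),"xyaw",np.degrees(np.arctan2(x[1],x[0])).round(1),"zdir",M[:,2].round(3),"-> cm",d.round(2))
E
R8='[2.7,-2.7,0],[2.7,-2.7,0],[2.7,-2.7,0],[2.7,-2.7,0],[2.7,-2.7,0],[2.7,-2.7,0],[2.7,-2.7,0],[2.7,-2.7,0]'
python3 -m pendant '{"xyz":[[2.7,-2.7,0],[2.7,-2.7,0],[2.7,-2.7,0],[2.7,-2.7,0],[2.7,-2.7,0],[2.7,-2.7,0],[2.7,-2.7,0],[2.7,-2.7,0]],"turn":[0,0,0,0,0,0,0,0],"gripper":[1,1,1,1,1,1,1,1]}' 30
python3 -m pendant '{"xyz":[[2.7,-2.7,0],[2.7,-2.7,0],[2.7,-2.7,0],[2.7,-2.7,0],[2.7,-2.7,0],[2.7,-2.7,0],[2.7,-2.7,0],[0,0,0]],"turn":[0,0,0,0,0,0,0,0],"gripper":[1,1,1,1,1,1,1,1]}'
python3 -c "
from h import *
to([.6103,.0739,.16])"
```

```text
time_s: 0.77
eef_pos: [0.3727, -0.4067, 0.256]
tcp_rot: [-3.096, -0.528, 0.001]
force: [1.1, -0.6, -0.6]
finger_gap: 0.002
grasp_force: 0.0
time_s: 1.43
eef_pos: [0.4921, -0.1587, 0.2564]
tcp_rot: [-3.089, -0.548, -0.006]
force: [0.5, 0.5, -0.7]
finger_gap: 0.002
grasp_force: 0.0
t 1.43 pos [ 0.4921 -0.1587  0.2564] F [ 0.5  0.5 -0.7] gap 0.0 xyaw 20.1 zdir [ 0.003  0.005 -1.   ] -> cm [ 19.05 -17.75   9.78]
```

```bash

python3 -m pendant '{"xyz":[[2.7,-2.5,0],[2.7,-2.5,0],[2.7,-2.5,0],[2.7,-2.5,0],[2.7,-2.5,0],[2.7,-2.5,0],[2.7,-2.5,0],[0,0,0]],"turn":[0,0,0,0,0,0,0,0],"gripper":[1,1,1,1,1,1,1,1]}'
python3 -m pendant '{"xyz":[[0,0,1.2],[0,0,1.2],[0,0,1.2],[0,0,1.2],[0,0,1.2],[0,0,0],[0,0,0]],"turn":[0.105,0.105,0.105,0.105,0.105,0,0],"gripper":[1,1,1,1,1,1,1]}' >/dev/null
python3 -c "
from h import *
to([.6103,.0739,.135])"
```

```text
time_s: 2.1
eef_pos: [0.6115, 0.0702, 0.2564]
tcp_rot: [-3.088, -0.544, -0.008]
force: [0.8, 1.1, -0.4]
finger_gap: 0.0
grasp_force: 0.0
t 2.68 pos [0.6077 0.0598 0.1955] F [-0.3  0.   0.6] gap 0.0 xyaw -10.6 zdir [-0.002 -0.001 -1.   ] -> cm [ 0.01 -1.44  6.05]
```

```bash

python3 -m pendant '{"xyz":[[0,-0.7,1.2],[0,-0.7,1.2],[0,0,1.2],[0,0,1.2],[0,0,1.0],[0,0,0],[0,0,0]],"turn":[0,0,0,0,0,0,0],"gripper":[1,1,1,1,1,1,1]}' >/dev/null
python3 - <<'E'
from h import *
from station import cams
to([.6103,.0739,.129])
a=cams.grab_frame("side");b=cams.grab_frame("top")
c=lambda f,v,u:cv2.resize(f["pixels"][v:v+100,u:u+100,::-1],None,fx=4,fy=4,interpolation=cv2.INTER_CUBIC)
cv2.imwrite("pics/pre.png",np.hstack([c(b,150,215),c(a,120,250)]))
E
```

```text
t 3.27 pos [0.6104 0.0733 0.1372] F [0.7 0.8 1. ] gap -0.0 xyaw -10.7 zdir [-0.002 -0.001 -1.   ] -> cm [-0.02 -0.05  0.82]
```

View pics/pre.png

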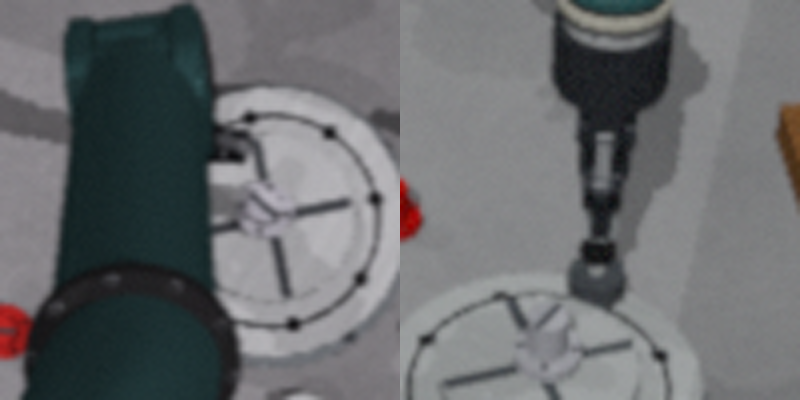

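The side view shows the shut fingertips right above the button, at crop (598,230) over (598,252). Pressing now.

```bash

python3 -m pendant '{"xyz":[[0,-0.05,0.4],[0,0,0.4],[0,0,0.4],[0,0,0.4],[0,0,0.2],[0,0,0]],"turn":[0,0,0,0,0,0],"gripper":[1,1,1,1,1,1]}' 
python3 -m pendant '{"xyz":[[0,0,0.2],[0,0,0.1],[0,0,0]],"turn":[0,0,0],"gripper":[1,1,1]}' 
python3 -c "
from h import *
to([.6103,.0739,.1155])"
```

```text
time_s: 3.87
eef_pos: [0.6117, 0.0744, 0.1204]
tcp_rot: [-3.128, 0.294, -0.001]
force: [0.0, 0.0, 5.6]
finger_gap: 0.003
grasp_force: 2.6
time_s: 4.12
eef_pos: [0.6117, 0.0744, 0.1178]
tcp_rot: [-3.127, 0.294, -0.002]
force: [-0.5, 0.5, 6.4]
finger_gap: 0.002
grasp_force: 3.2
t 4.12 pos [0.6117 0.0744 0.1178] F [-0.5  0.5  6.4] gap 0.0 xyaw -10.7 zdir [ 0.001  0.    -1.   ] -> cm [-0.13  0.08  0.23]
```

```bash

python3 -m pendant '{"xyz":[[0,0,0.2],[0,0,0.2],[0,0,0]],"turn":[0,0,0],"gripper":[1,1,1]}' 
python3 -c "
from h import *
X=[*hole(72),.1145];to(X)"
```

```text
time_s: 4.37
eef_pos: [0.6126, 0.0739, 0.1155]
tcp_rot: [-3.127, 0.295, -0.004]
force: [-1.3, -0.8, 14.1]
finger_gap: -0.002
grasp_force: 7.2
t 4.37 pos [0.6126 0.0739 0.1155] F [-1.3 -0.8 14.1] gap -0.0 xyaw -10.8 zdir [ 0.003  0.    -1.   ] -> cm [-2.47 -0.54  0.1 ]
```

```bash

python3 -m pendant '{"xyz":[[-0.46,-0.18,0.03],[-0.47,-0.15,0],[-0.48,-0.12,0],[0,0,0]],"turn":[0,0,0,0],"gripper":[1,1,1,1]}' 
python3 -m pendant '{"xyz":[[-0.49,-0.08,0],[-0.5,-0.05,0],[-0.5,-0.02,0],[0,0,0]],"turn":[0,0,0,0],"gripper":[1,1,1,1]}' 
python3 - <<'E'
from h import *
to([*hole(75),.1145])
from station import cams
f=cams.grab_frame("side")
cv2.imwrite("pics/drag.png",cv2.resize(f["pixels"][130:250,230:350,::-1],None,fx=4,fy=4,interpolation=cv2.INTER_CUBIC))
for a in range(57,80,3):
    p=proj(f,[*hole(a),.078]);print(a,((p-[230,130])*4).round(0),end=' ')
E
```

```text
time_s: 4.7
eef_pos: [0.6003, 0.0812, 0.1155]
tcp_rot: [-3.127, 0.293, -0.008]
force: [-0.4, -0.7, 13.7]
finger_gap: -0.0
grasp_force: 6.9
time_s: 5.03
eef_pos: [0.5863, 0.0862, 0.1155]
tcp_rot: [-3.126, 0.293, -0.01]
force: [-0.7, -0.2, 13.0]
finger_gap: 0.003
grasp_force: 6.8
t 5.03 pos [0.5863 0.0862 0.1155] F [-0.7 -0.2 13. ] gap 0.0 xyaw -10.7 zdir [ 0.006  0.001 -1.   ] -> cm [-0.13  0.13  0.1 ]
57 [276. 228.] 60 [270. 226.] 63 [264. 224.] 66 [258. 222.] 69 [252. 221.] 72 [245. 220.] 75 [239. 219.] 78 [232. 218.]
```

View pics/drag.png

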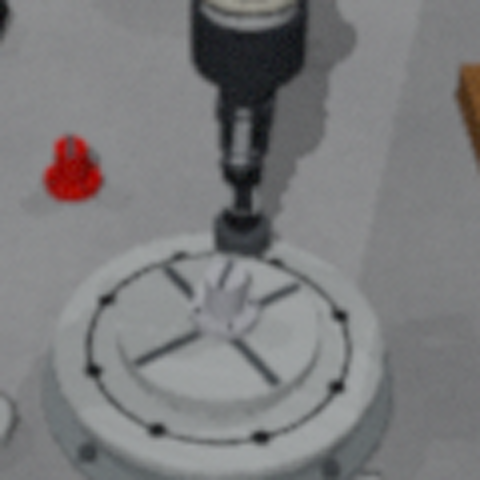

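The housing is at crop (243,235), about 16° round, and the cross has turned with it. I'll lift off and go behind the housing.

```bash

python3 -m pendant '{"xyz":[[0,0,-0.3],[0,0,-0.6],[0,0,-1.2],[0,0,-1.4],[0,0,0]],"turn":[0,0,0,0,0],"gripper":[1,1,1,1,1]}' >/dev/null
python3 -m pendant '{"xyz":[[1.2,0,0],[1.2,0,0],[1.2,0,0],[1.1,0,0],[0,0,0]],"turn":[0,0,0,0,0],"gripper":[1,1,1,1,1]}' >/dev/null
python3 - <<'E'
from h import *
to([.6323,.0759,.093])
from station import cams
f=cams.grab_frame("side")
cv2.imwrite("pics/rel.png",cv2.resize(f["pixels"][130:250,230:350,::-1],None,fx=4,fy=4,interpolation=cv2.INTER_CUBIC))
E
```

```text
t 5.92 pos [0.6321 0.076  0.1478] F [-0.2 -0.4  0.4] gap 0.0 xyaw -10.8 zdir [ 0.002 -0.    -1.   ] -> cm [0.01 0.01 5.48]
```

View pics/rel.png

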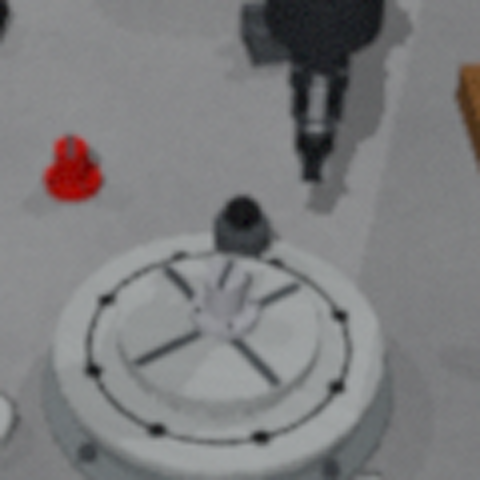

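The plunger stays in with nothing holding it (button at crop (242,210), low on the housing). The fingers are clear, at (312,180). I'll go down behind the housing and approach it.

```bash

python3 -m pendant '{"xyz":[[0,0,1.2],[0,0,1.2],[0,0,1.2],[0,0,1.2],[0,0,0.6],[0,0,0],[-0.5,0,0],[-0.4,0,0]],"turn":[0,0,0,0,0,0,0,0],"gripper":[1,1,1,1,1,1,1,1]}' 
python3 -m pendant '{"xyz":[[-0.3,0,0],[-0.3,0,0],[0,0,0]],"turn":[0,0,0],"gripper":[1,1,1]}' 
python3 -c "
from h import *
to([*(hole(73.5)+.032*np.array([.983,-.186])),.093])
for a in(80,86,92,98,102):to([*(hole(a)+.032*np.array([.983,-.186])),.093])"
```

```text
time_s: 6.63
eef_pos: [0.621, 0.0785, 0.0941]
tcp_rot: [-3.128, 0.294, -0.0]
force: [-0.1, -0.1, 0.7]
finger_gap: 0.006
grasp_force: 0.0
time_s: 6.88
eef_pos: [0.6164, 0.0797, 0.0948]
tcp_rot: [-3.127, 0.293, -0.006]
force: [2.9, 0.3, -0.7]
finger_gap: 0.001
grasp_force: 1.2
t 6.88 pos [0.6164 0.0797 0.0948] F [ 2.9  0.3 -0.7] gap 0.0 xyaw -10.7 zdir [ 0.004  0.    -1.   ] -> cm [0.23 0.08 0.18]
t 6.88 pos [0.6164 0.0797 0.0948] F [ 2.9  0.3 -0.7] gap 0.0 xyaw -10.7 zdir [ 0.004  0.    -1.   ] -> cm [-0.79  0.03  0.18]
t 6.88 pos [0.6164 0.0797 0.0948] F [ 2.9  0.3 -0.7] gap 0.0 xyaw -10.7 zdir [ 0.004  0.    -1.   ] -> cm [-1.73  0.09  0.17]
t 6.88 pos [0.6164 0.0797 0.0948] F [ 2.9  0.3 -0.7] gap 0.0 xyaw -10.7 zdir [ 0.004  0.    -1.   ] -> cm [-2.66  0.25  0.17]
t 6.88 pos [0.6164 0.0797 0.0948] F [ 2.9  0.3 -0.7] gap 0.0 xyaw -10.7 zdir [ 0.004  0.    -1.   ] -> cm [-3.56  0.51  0.17]
t 6.88 pos [0.6164 0.0797 0.0948] F [ 2.9  0.3 -0.7] gap 0.0 xyaw -10.7 zdir [ 0.004  0.    -1.   ] -> cm [-4.15  0.73  0.16]
```

```bash

python3 -m pendant '{"xyz":[[-0.4,0,0],[-0.4,0,0],[-0.4,0.03,0],[-0.4,0.05,0],[-0.4,0.05,0],[-0.4,0.08,0],[-0.3,0.08,0],[0,0,0]],"turn":[0,0,0,0,0,0,0,0],"gripper":[1,1,1,1,1,1,1,1]}' 
python3 -m pendant '{"xyz":[[-0.15,0.05,0],[-0.15,0.05,0],[-0.15,0.05,0],[-0.15,0.05,0],[0,0,0]],"turn":[0,0,0,0,0],"gripper":[1,1,1,1,1]}' 
python3 -c "
from h import *
to([*(hole(102.2)+.032*np.array([.983,-.186])),.093])"
```

```text
time_s: 7.55
eef_pos: [0.5917, 0.0842, 0.0954]
tcp_rot: [-3.124, 0.292, -0.013]
force: [4.3, 1.6, -0.2]
finger_gap: 0.0
grasp_force: 1.9
time_s: 7.97
eef_pos: [0.5861, 0.0834, 0.0955]
tcp_rot: [-3.124, 0.292, -0.014]
force: [4.8, 2.7, -0.8]
finger_gap: -0.005
grasp_force: 2.3
t 7.97 pos [0.5861 0.0834 0.0955] F [ 4.8  2.7 -0.8] gap -0.01 xyaw -10.7 zdir [ 0.01   0.003 -1.   ] -> cm [-1.14  0.54  0.23]
```

```bash

python3 -m pendant '{"xyz":[[-0.15,0.07,0],[-0.15,0.07,0],[-0.15,0.07,0],[-0.15,0.07,0],[0,0,0]],"turn":[0,0,0,0,0],"gripper":[1,1,1,1,1]}' 
python3 -m pendant '{"xyz":[[-0.12,0.05,0],[-0.12,0.05,0],[0,0,0]],"turn":[0,0,0],"gripper":[1,1,1]}' 
python3 - <<'E'
from h import *
to([*(hole(102.2)+.032*np.array([.983,-.186])),.093])
from station import cams
f=cams.grab_frame("side")
cv2.imwrite("pics/p1.png",cv2.resize(f["pixels"][130:250,230:350,::-1],None,fx=4,fy=4,interpolation=cv2.INTER_CUBIC))
E
```

```text
time_s: 8.38
eef_pos: [0.5798, 0.0817, 0.0956]
tcp_rot: [-3.124, 0.292, -0.014]
force: [5.0, 3.1, -0.2]
finger_gap: -0.002
grasp_force: 2.3
time_s: 8.63
eef_pos: [0.5734, 0.0796, 0.0947]
tcp_rot: [-3.127, 0.292, -0.001]
force: [-0.1, 0.2, -0.5]
finger_gap: -0.002
grasp_force: 0.0
t 8.63 pos [0.5734 0.0796 0.0947] F [-0.1  0.2 -0.5] gap -0.0 xyaw -10.7 zdir [ 0.001  0.001 -1.   ] -> cm [ 0.04 -0.07  0.17]
```

View pics/p1.png

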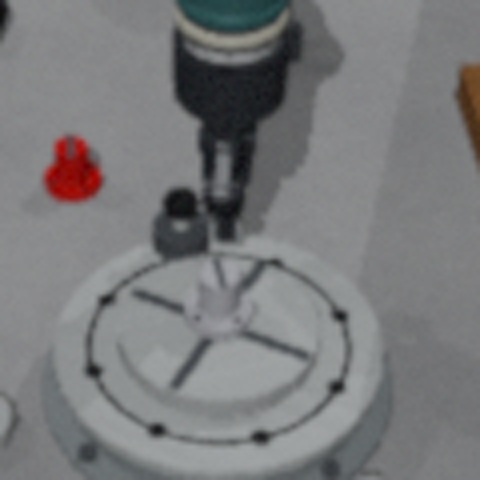

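The button stands high on the housing again, at crop (180,203), and the push force has dropped to zero. It looks sprung out in the next hole, so I'll back off and check.

```bash

python3 -m pendant '{"xyz":[[0.5,0,0],[1,0,0],[1,0,0],[0,0,-1.5],[0,0,-3],[0,0,-3],[0,0,-3],[0,0,0]],"turn":[0,0,0,0,0,0,0,0],"gripper":[1,1,1,1,1,1,1,1]}' 
python3 -m pendant '{"xyz":[[3,0,-2],[3,0,-2],[3,0,0],[3,0,0],[3,0,0],[3,0,0],[0,0,0]],"turn":[0,0,0,0,0,0,0],"gripper":[1,1,1,1,1,1,1]}' 
python3 - <<'E'
from h import *
from station import cams
out=[]
for n,r in(("top",(150,250,225,325)),("side",(160,260,230,330))):
    f=cams.grab_frame(n)
    out.append(cv2.resize(f["pixels"][r[0]:r[1],r[2]:r[3],::-1],None,fx=4,fy=4,interpolation=cv2.INTER_CUBIC))
    v,u=np.mgrid[r[0]:r[1],r[2]:r[3]];d=f["depth"][v,u].ravel()
    q=cv2.undistortPoints(np.stack([u.ravel(),v.ravel()],1).astype(float)[:,None],f["mtx"],f["D"])[:,0]
    P=(np.c_[q,np.ones(len(q))]*d[:,None])@f["T"][:3,:3].T+f["T"][:3,3]
    near=(np.hypot(*(P[:,:2]-hole(102.2)).T)<.03)&(d>0)
    Q=P[near&(P[:,2]>.097)&(P[:,2]<.115)]
    c=Q[:,:2].mean(0);print(n,len(Q),Q.mean(0).round(4),np.median(Q[:,2]).round(4),"ang",np.degrees(np.arctan2(*(c-AX)[::-1])).round(1), "proj",((proj(f,[*hole(102.2),.104])-[r[2],r[0]])*4).round())
cv2.imwrite("pics/fin.png",np.hstack(out))
E
```

```text
time_s: 9.35
eef_pos: [0.6023, 0.0739, 0.2048]
tcp_rot: [-3.125, 0.295, -0.017]
force: [1.3, -0.1, -0.3]
finger_gap: -0.0
grasp_force: 0.0
time_s: 9.93
eef_pos: [0.78, 0.0374, 0.2381]
tcp_rot: [3.126, -0.298, 0.008]
force: [0.4, -0.1, -0.2]
finger_gap: 0.003
grasp_force: 0.0
top 0 [nan nan nan] nan ang nan proj [120. 234.]
side 52 [0.5392 0.0818 0.1017] 0.102 ang 104.9 proj [180.  74.]<stdin>:12: RuntimeWarning: Mean of empty slice.
  ret = um.true_divide(
  return _methods._mean(a, axis=axis, dtype=dtype,
  ret = ret.dtype.type(ret / rcount)
```

View pics/fin.png

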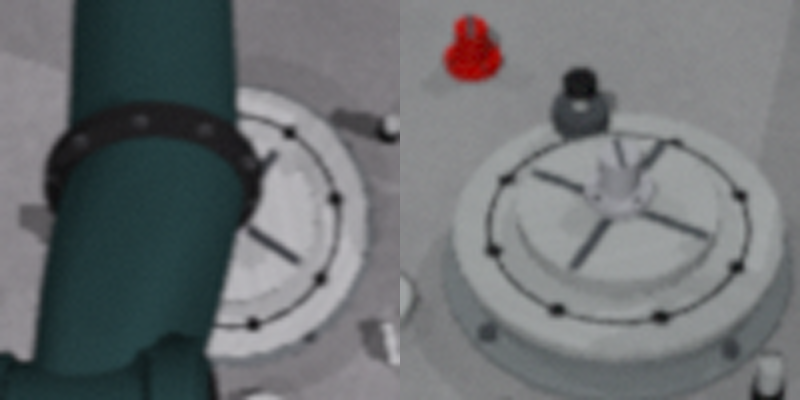

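In the side view the button is at crop (580,77), which is (180,77) in the side half against a predicted (180,74) for the next hole. Its measured height is 0.102, the same as at the start, so it is fully out. The flange is standing at (620,185). Handing in.

```bash
python3 -c "
from station import finish_job
print(finish_job())"
```

```text
the job is handed in; nothing more can be done
None
```

The job is handed in at about 10 s: the table was turned 45° counterclockwise to the next hole, the plunger read fully out there in the side camera, and the flange was still standing. The arm blocked the top view at the end, so only the side camera confirms this. I saw nothing disturbed, but I did not check every bystander afterwards.

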